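# Set the slab roller's thickness adjuster to the third click and hold it

## Robot

A 6-joint arm with a two-finger parallel gripper is mounted at the origin on the work surface. World frame = base frame: x ahead of the robot, y to its left, z up, the work surface at z = 0. Lengths are in mm, angles in degrees, forces in N, time in s.
With the tool pointing down it reaches from about 275 to 725 mm from the base axis. Payload 15.9 kg.
Tool frame: the origin (TCP) lies midway between the tips of the shut fingers; the grasp point (between the pads) lies env.pinch_z behind it (env.pinch_z is the distance from the TCP to the grasp point, in mm); z points along the fingers, x is the direction in which the jaws open and shut, and the axes are right-handed (so a half turn about z gives the same grasp; the last joint's range is limited). The gripper opens to 85 mm and grips with 20 to 120 N. Pads are 22 mm wide; open, the fingers measure 114 mm over their backs; the gripper's body (76 mm by 85 mm) begins 54 mm behind the grasp point. The pads swing forward as they close: fully open they stand 13 mm farther back than shut.
Start: joints at [71.276, 12.198, -1.971, 75.831, 0, 90], TCP at [160.501, 473.524, 231.306] pointing down, gripper open.
Joint ranges: [-170.91, 170.91], [-42.67, 98.43], [-65.05, 77.54], [-120.47, 116.71], [-90, 82.35], [-180, 180]. Speed limits (degrees/s): [108.29, 108.29, 136.94, 147.25, 180, 180].

## Interface

Orientations are given as [roll, pitch, yaw] about the fixed x, y, z axes, in that order (R = Rz(yaw) Ry(pitch) Rx(roll)).
In Python, from station import env gives the robot as it stands.
- The arm moves only by the shell command python3 -m handwheel 'ROWS'. ROWS is JSON, a list of rows, each a list of 3 entries, a list of its own where there are three numbers: the turn, a rotation vector about the tool's x, y, z in degrees, then the shift along the tool's x, y, z in mm, then the opening, from 0 (shut) to 1 (fully open). In form: [[[wx, wy, wz], [dx, dy, dz], gripper], ...]. A call has 1 to 5 rows; each row shifts and turns the pose as measured when the row begins, along the tool's axes as they then stand; what a row does not reach is not made up. A row lasts 1/8 s, in which the tool goes at most 62.5 mm and 10.7 degrees, less where a joint would pass 70% of its speed; a pose out of reach is approached as far as the arm can. A call with a gripper value outside its range is refused whole. The fingers move at their own pace and stop on an object; the grip force is fixed at half the most. Time passes only in rows, so rows that do not move let the fingers close. It gives the time, the measured TCP pose, the force and the opening at its end, in the units of the state.
- env.observe(): the state, without advancing time (a new reading comes with each control period).
- env.get_image(name): name is "side" or "top"; returns a dict with "frame" (480x640x3 uint8, blue, green, red), "fx", "fy", "cx", "cy" (pixels), "T" (4x4, takes a point from camera to world coordinates). Camera axes: x right, y up, looking along -z (the intrinsics and any distortion apply to the point x, -y, -z); pixel columns grow to the right and rows downward; lengths in mm; the calibration is good to about 2 mm. A picture is of the moment at which its call begins. There is no depth.
- env.job_done(): hands the job in, once; it reports no verdict.
Trained networks look in the newest picture that a camera, given by its name, has taken for a name from the list of things; names that differ only in an ending like _2 or _b are one class to them, and where a whole thing is asked for, a point or a joint stands for the part that bears it (a point fixed in the world has none). Each returns a list of dicts, best first, with "p" (0 to 1); they miss things now and then, are a little off and sometimes report something else, mostly with a low value. They report only what shows in the picture. A call takes as long as a camera call.
- env.recognise(camera, query): "point" ([x, y, z] in mm, in world coordinates, good to about 4 mm: the middle of the surface that is visible of it).
- env.trace(camera, query): "mask" (480x640 bool, what is visible of it).
The state is a dict: "clock": time; "joint_positions": joint angles; "joint_velocities": joint speeds; "tau": joint torques, N m; "eef_pos": TCP position; "eef_rot": TCP orientation; "contact_force": force on the tool from outside, world axes, zero at the start; "ft_torque": the same for the moment, N m; "width": opening from 0.0 (shut) to 1.0 (fully open).
Only numpy, scipy, OpenCV 4.12 (cv2) and the standard library are available. Lean on these libraries where they do the work, as an engineer would, in place of code of your own. Each camera call takes 0.05 s, during which the arm holds its last target. There are 200 camera calls.

## Task

Set the free end of the slab roller to match the end that is already locked: grip the bar knob on top of the end frame that has no hand wheel and wind it counter-clockwise, seen from above, right back to its end stop. Then turn it clockwise, counting the clicks, to the third click and not past it, and finish still gripping the knob there, keeping it steady so that I can nip up the lock nut under it without the setting creeping. Leave the tub, the little sheep and the wooden batten where they are.

Things in the scene. Friction and masses are not known exactly. Their poses are not given: they have to be found in the camera images.
- slab_roller: Tabletop clay slab roller, grey, fixed. Plywood bed, top 75 mm above the bench, x -200 to +280 mm, 400 mm wide; steel roller of 70 mm diameter across it along y, between two end frames at y = +-245 mm, whose heads (140 mm along x, 76 mm along y) are 172 mm high. Origin: on the bench under its middle. The frame at +y has the hand wheel (250 mm across, at y = +350 mm, up to 225 mm high).
- locked_knob (a point): Middle of the top of the bar knob on the hand-wheel end (y = +245 mm of the machine, 238 mm high). This adjuster, twin of the one to set, is already at its third stop and locked: it does not turn. Its bar stands 30 degrees clockwise (from above) of the machine's x axis, as the other bar does at its own third stop.
- knob: Knob to turn, on the frame at y = -245 mm of the machine (no hand wheel): black bar 60 mm long (its x), 16 mm wide (its y), 38 mm tall, turning about a vertical axis at its middle. Origin: middle of its underside, on the axis, 200 mm above the bench; top at 238 mm. Below it: a 60 mm round skirt (top at 200 mm), a steel wheel 80 mm across, 182 to 192 mm high, then the lock nut with its small bar.
- index_wheel (a joint): Angle of the knob and index wheel, rad: 0 at the hard end stop, growing clockwise seen from above. A click each 0.349 rad (20 degrees): seats at 0, 0.349, 0.698, 1.047 (third click), 1.396, 1.745, 2.094. Starts at the first or second. Leaving a seat takes about 0.2 N m, fading to the crest half way, then it is drawn into the next. At 0 the bar is 30 degrees counter-clockwise of the machine's x.
- plunger_top (a point): Top of the housing of the sprung roller that makes the clicks, 71 mm from the knob's axis towards the machine's +x: a dark steel block 34 mm (x) by 24 mm (y), its top 196 mm above the bench.
- tub: Bystander: lidded round white plastic tub, 84 mm diameter, 95 mm tall, standing on the bench outside the free end. Origin: centre of its underside.
- sheep: Bystander: small white bisque sheep about 110 mm long (head to its +x), 50 mm wide and 105 mm tall, standing on the bench outside the free end. Origin: on the ground between its feet.
- batten: Bystander: flat wooden batten 300 x 30 x 8 mm (long along its x) lying on the bed beyond the roller. Origin: centre of its underside.

How it is judged (in metres and radians):
On the way:
1. the knob is wound back to its end stop (value of joint index_wheel below 0.09 rad), for 0.2 s.
At the end, for the whole second after the job is handed in: The index wheel rests at the third stop (1.047 rad, within 0.09 rad) and does not turn (under 0.05 rad/s), and the fingers still grip the bar knob: at least 3 N on it, with the grasp point within 50 mm of the middle of its underside (value of joint index_wheel between 0.957 and 1.137 rad and velocity of joint index_wheel between -0.05 and 0.05 rad/s and contact force between the fingers and knob above 3 N and distance between the grasp point and knob below 0.05 m); the arm keeps its last pose, push and grip.
It fails at once if the knob is turned half a click or more past the third stop (value of joint index_wheel above 1.222 rad).
It fails at once if the tub, the sheep or the batten is moved by more than 20 mm (distance of any of tub, sheep, batten from where it was at the start of the episode above 0.02 m).
It also fails if it takes over 51 s, if anything falls off the work surface, if the arm or the gripper's body presses on something with over 40 N, if the wrist force passes 120 N, or if a joint passes its speed limit or range.

## Working session

There is one attempt and no reset: what is moved stays moved. The work goes in short steps, Python scripts to look and compute and a shell command to move; the robot and the scene stay as the last step left them, time stands still between calls to the robot, and variables do not carry over. Pictures are saved under pics/ and viewed, about 8 in all and at most 12, crops included, and the job is handed in when it is done.

```bash
ls; mkdir -p pics
python3 - <<'E'
from station import env
import cv2
s=env.observe()
print({k:s[k] for k in('clock','eef_pos','eef_rot','width','contact_force')},env.pinch_z)
for c in('top','side'):
    cv2.imwrite(f'pics/{c}0.png',env.get_image(c)['frame'])
    for q in('slab_roller','knob','locked_knob','plunger_top','tub','sheep','batten'):
        print(c,q,[([round(v) for v in r['point']],round(r['p'],2)) for r in env.recognise(c,q)][:3])
E
```

```text
pics
{'clock': 0.0, 'eef_pos': array([160.40105485, 473.22801192, 230.82002666]), 'eef_rot': array([1.79999593e+02, 6.22209159e-02, 7.12761656e+01]), 'width': 0.9938862433130926, 'contact_force': array([-0.53594825,  0.54829533, -0.28917158])} 18.700000000000003
top slab_roller [([542, 81, 76], 0.66)]
top knob [([539, -172, 196], 0.64)]
top locked_knob [([544, 78, 78], 0.84)]
top plunger_top [([545, 80, 72], 0.83)]
top tub [([682, -336, 98], 0.76), ([452, -365, 80], 0.66)]
top sheep [([455, -363, 81], 0.92)]
top batten [([685, 76, 82], 0.81), ([540, -172, 195], 0.7)]
side slab_roller [([534, -9, 74], 0.75)]
side knob [([537, -185, 196], 0.89)]
side locked_knob [([534, -5, 75], 0.81), ([674, -365, 77], 0.18)]
side plunger_top [([533, -7, 77], 0.96), ([457, -380, 79], 0.66)]
side tub [([672, -367, 76], 0.95)]
side sheep [([459, -380, 79], 0.67)]
side batten [([687, 82, 82], 0.9)]
```

View pics/top0.png

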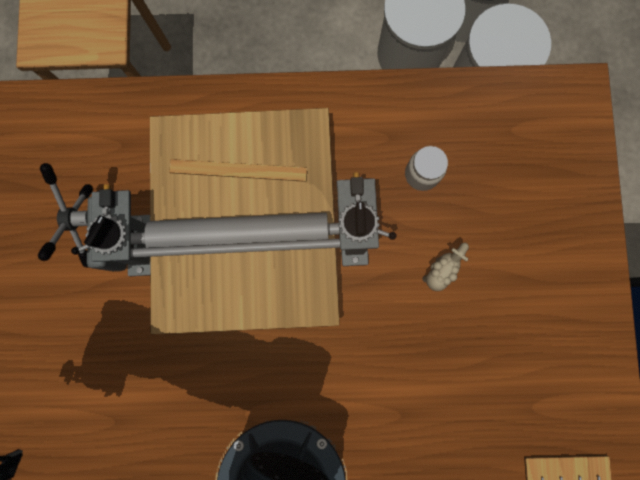

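View pics/side0.png

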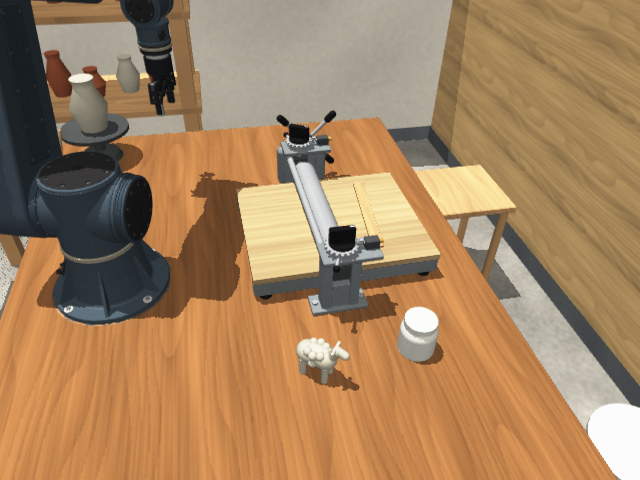

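```bash
cat > h.py <<'E'
from station import env
import cv2, numpy as np
def ray(im,u,v):
    T=np.array(im['T']);d=T[:3,:3]@np.array([(u-im['cx'])/im['fx'],-(v-im['cy'])/im['fy'],-1]);return T[:3,3],d
def atz(im,u,v,z):
    o,d=ray(im,u,v);return o+d*(z-o[2])/d[2]
def proj(im,P):
    T=np.array(im['T']);p=(np.asarray(P)-T[:3,3])@T[:3,:3];return np.c_[im['cx']+im['fx']*p[...,0]/-p[...,2],im['cy']-im['fy']*p[...,1]/-p[...,2]]
E
python3 - <<'E'
from h import *
a=env.get_image('top');b=env.get_image('side')
print(a.keys())
for im in(a,b):print(np.round(im['T'],2).tolist(),im['fx'],im['cx'],im['cy'])
for u,v in[(150,117),(328,109),(338,327),(152,332)]:print(atz(a,u,v,75).round())
for c in('top','side'):
  for r in env.trace(c,'knob')[:2]:
    m=r['mask'];y,x=np.nonzero(m);print(c,r['p'],m.sum(),x.min(),x.max(),y.min(),y.max(),x.mean(),y.mean())
def crop(im,x,y,w,h,k=5):
    f=im['frame'][y:y+h,x:x+w].astype(float);f=255*(f/255)**.45
    return cv2.resize(f.astype(np.uint8),None,fx=k,fy=k,interpolation=cv2.INTER_CUBIC)
A=np.hstack([crop(a,325,165,75,55),crop(b,305,215,80,55)]);B=np.hstack([crop(a,75,180,75,55),crop(b,265,115,80,55)])
cv2.imwrite('pics/z1.png',np.vstack([A,B]))
E
```

```text
dict_keys(['frame', 'fx', 'fy', 'cx', 'cy', 'T'])
[[-0.03, 0.99, -0.12, 391.51], [-1.0, -0.03, -0.01, -107.39], [-0.01, 0.12, 0.99, 1126.17], [0.0, 0.0, 0.0, 1.0]] 491.74078085253336 319.45363374860676 243.39162198647546
[[0.98, 0.11, -0.17, 300.3], [-0.2, 0.62, -0.76, -1028.43], [0.02, 0.78, 0.63, 927.22], [0.0, 0.0, 0.0, 1.0]] 514.4805784543784 316.64000260299224 237.24737374737632
[814. 273.  75.]
[ 820. -125.   75.]
[ 341. -133.   75.]
[340. 261.  75.]
top 0.6 1168 340 377 202 241 358.41438356164383 221.62243150684932
side 0.62 871 324 358 225 257 341.7118254879449 241.0585533869116
```

View pics/z1.png

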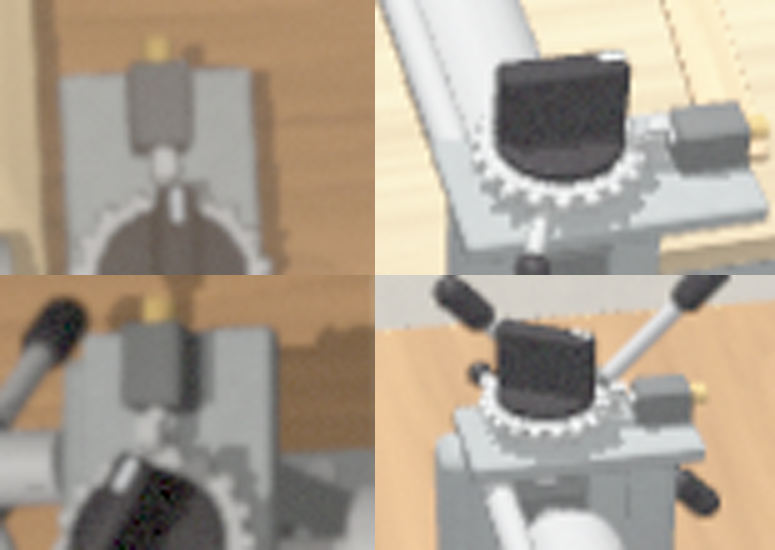

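Run:
```python
from h import *
a=env.get_image('top');b=env.get_image('side')
l=atz(b,329.8,230,238);r=atz(b,355.6,227,238);d=r-l
print(l.round(),r.round(),((l+r)/2).round(1),np.linalg.norm(d),np.degrees(np.arctan2(d[1],d[0])))
p=lambda x,y:(325+x/5,165+y/5)
l=atz(a,*p(175,190),238);r=atz(a,*p(179,220),238);print('mark',l.round(),r.round())
yaw=np.radians(1.1);R=lambda t:np.array([[np.cos(t),-np.sin(t)],[np.sin(t),np.cos(t)]])
out=[]
for seat,off in((1,10),(2,-10)):
  row=[]
  for im,(x,y,w,h) in((a,(325,165,75,80)),(b,(305,205,80,80))):
    f=(255*(im['frame'][y:y+h,x:x+w]/255.)**.45).astype(np.uint8);f=cv2.resize(f,None,fx=5,fy=5,interpolation=cv2.INTER_CUBIC)
    c=np.array([539,68])+R(yaw)@[0,-245]
    for z in(238,200):
      q=np.array([[sx*30,sy*8] for sx,sy in((1,1),(1,-1),(-1,-1),(-1,1))])@R(yaw+np.radians(off)).T+c
      uv=(proj(im,np.c_[q,[z]*4])-[x,y]+.5)*5
      cv2.polylines(f,[uv.astype(np.int32)],True,(0,0,255) if z==238 else (0,255,0),1)
    row.append(f)
  out.append(np.hstack(row))
cv2.imwrite('pics/z2.png',cv2.resize(np.vstack(out),None,fx=.74,fy=.74))
```

```text
[ 516. -182.  238.] [ 574. -182.  238.] [ 545.3 -182.2  238. ] 57.77953020061518 0.3748245477558169
mark [ 572. -176.  238.] [ 561. -177.  238.]
```

View pics/z2.png

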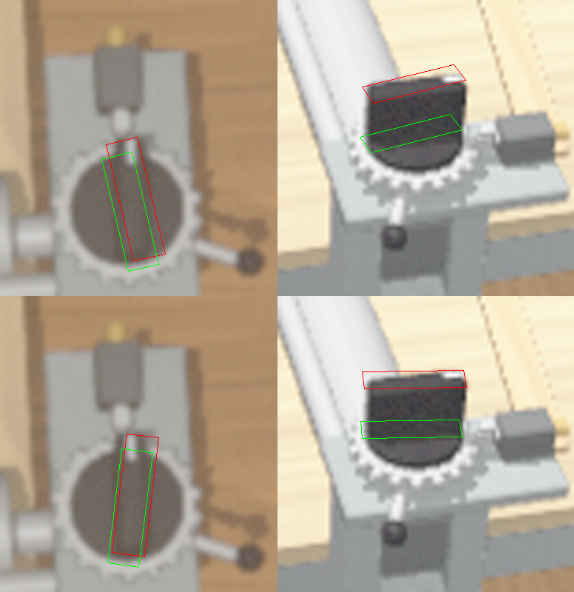

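Run:
```python
from h import *
a=env.get_image('top');b=env.get_image('side')
fa=np.mean([a['frame'].astype(float)]+[env.get_image('top')['frame'] for _ in range(4)],0)
fb=np.mean([b['frame'].astype(float)]+[env.get_image('side')['frame'] for _ in range(4)],0)
o=[]
for f,(x,y) in((fa,(336,196)),(fb,(318,218))):
  c=f[y:y+48,x:x+46].mean(2);c=np.clip((c-5)/65,0,1)**.6*255
  o.append(cv2.resize(c.astype(np.uint8),None,fx=8,fy=8,interpolation=cv2.INTER_CUBIC))
cv2.imwrite('pics/z3.png',np.hstack(o))
```

```text
(no output)
```

View pics/z3.png

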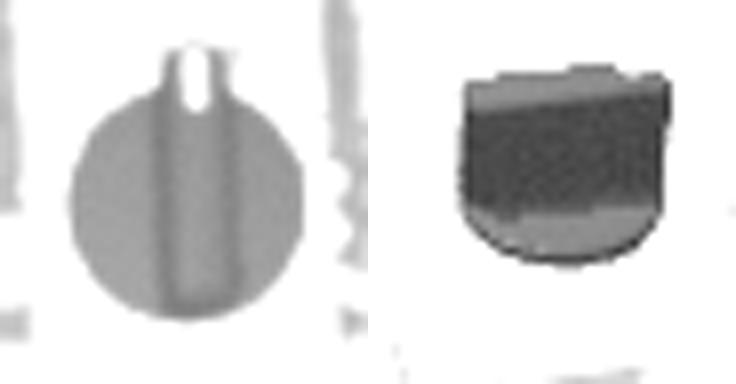

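Run:
```python
from h import *
a=env.get_image('top');b=env.get_image('side')
A=lambda x,y,z:atz(a,336+x/8-.5,196+y/8-.5,z)
B=lambda x,y,z:atz(b,318+(x-368)/8-.5,218+y/8-.5,z)
ang=lambda p,q:np.degrees(np.arctan2((q-p)[1],(q-p)[0]))
print('skirt',A(186,203,200))
for n,f,p,q in(('topC',A,(203,300),(197,55)),('topL',A,(170,300),(168,50)),('topR',A,(240,300),(228,60)),('sideF',B,(470,112),(665,95)),('sideBack',B,(465,82),(615,66))):
  P=f(*p,238);Q=f(*q,238);print(n,P.round(),Q.round(),((P+Q)/2).round(),ang(P,Q))
# machine yaw checks via plunger/head edges in z1 (top, 5x, origin 325,165)
H=lambda x,y,z:atz(a,325+x/5-.5,165+y/5-.5,z)
print('head',ang(H(68,255,172),H(60,78,172)),ang(H(262,260,172),H(249,70,172)),'headTopEdge-90',ang(H(249,70,172),H(60,76,172))-90)
print('plunger mid',H(159,107,196),'bolt spacing')
```

```text
skirt [ 545.35062396 -175.20902997  200.        ]
topC [ 517. -175.  238.] [ 573. -176.  238.] [ 545. -176.  238.] -0.6790868326292021
topL [ 517. -168.  238.] [ 575. -170.  238.] [ 546. -169.  238.] -1.5557865850780142
topR [ 516. -184.  238.] [ 572. -183.  238.] [ 544. -184.  238.] 0.700549894706635
sideF [ 516. -188.  238.] [ 570. -190.  238.] [ 543. -189.  238.] -2.238182290520624
sideBack [ 518. -175.  238.] [ 560. -175.  238.] [ 539. -175.  238.] -0.40586885084472524
head 0.8028888807066876 1.5659024287228904 headTopEdge-90 0.2002736582527831
plunger mid [ 614.52746733 -173.20888242  196.        ] bolt spacing
```

```bash
python3 -m handwheel '[[[0,0,-9.4],[0,0,-50],1],[[0,0,-9.4],[0,0,-50],1],[[0,0,0],[-53,31,0],1],[[0,0,0],[-53,31,0],1],[[0,0,0],[-53,31,0],1]]'
```

```text
clock: 2.33
eef_pos: [256.6, 315.0, 334.4]
eef_rot: [179.9, -0.0, 91.1]
contact_force: [1.8, 0.6, -0.2]
width: 0.993
```

```bash
python3 -m handwheel '[[[0,0,0],[-53,31,0],1],[[0,0,0],[-53,31,0],1],[[0,0,0],[-53,31,0],1],[[0,0,0],[-53,31,0],1],[[0,0,0],[-53,31,0],1]]'; python3 -m handwheel '[[[0,0,0],[-53,32,0],1],[[0,0,0],[-53,32,0],1],[[0,0,0],[-53,32,0],1]]'
```

```text
clock: 2.95
eef_pos: [418.2, 46.8, 335.5]
eef_rot: [179.7, -0.1, 91.2]
contact_force: [1.9, 1.8, -0.0]
width: 1.001
clock: 3.32
eef_pos: [517.0, -112.7, 336.2]
eef_rot: [179.6, -0.1, 91.1]
contact_force: [0.8, 0.7, 0.2]
width: 1.004
```

```bash
python3 -m handwheel '[[[0.3,0,1.8],[-50,24,0],1],[[0,0,0],[-13,4,20],1],[[0,0,0],[0,0,35],1],[[0,0,0],[0,0,0],1]]'
```

```text
clock: 3.82
eef_pos: [548.0, -182.0, 277.9]
eef_rot: [180.0, -0.2, 88.9]
contact_force: [-0.3, -0.0, 0.6]
width: 0.995
```

```bash
python3 -m handwheel '[[[0,0,0],[5,-3,30],1],[[0,0,0],[0,0,30],1],[[0,0,0],[0,0,8],1],[[0,0,0],[0,0,0],1]]'
python3 - <<'E'
from h import *
a=env.get_image('side');t=env.get_image('top')
k=lambda im,x,y:cv2.resize(im['frame'][y:y+120,x:x+130],None,fx=3,fy=3,interpolation=cv2.INTER_CUBIC)
cv2.imwrite('pics/g1.png',np.hstack([k(a,280,170),k(t,300,160)]))
E
```

```text
clock: 4.32
eef_pos: [547.3, -176.4, 215.2]
eef_rot: [179.6, -0.0, 89.0]
contact_force: [0.3, -0.5, 0.7]
width: 0.999
```

View pics/g1.png

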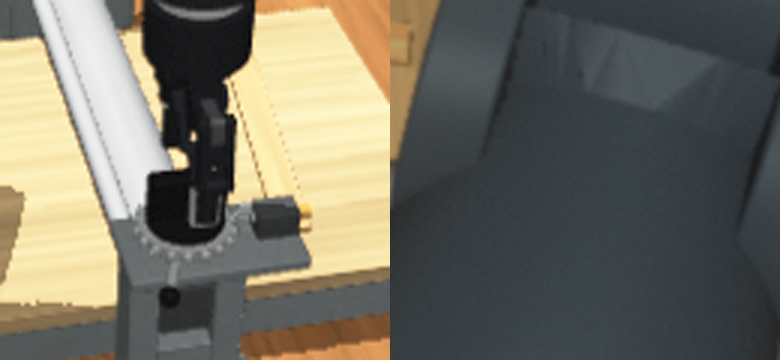

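The side crop shows the open fingers on either side of the bar, with the near finger at about (205,190). The top view is hidden by the arm. Next I lower slightly and close.

```bash
python3 -m handwheel '[[[0.3,0,0],[0,-2,7],1],[[0,0,0],[0,0,0],0],[[0,0,0],[0,0,0],0],[[0,0,0],[0,0,0],0],[[0,0,0],[0,0,0],0]]';python3 -m handwheel '[[[0,0,0],[0,0,0],0],[[0,0,0],[0,0,0],0],[[0,0,0],[0,0,0],0],[[0,0,0],[0,0,0],0]]'; python3 -c "
from station import env;s=env.observe();print(s['ft_torque'],s['joint_positions'])"
```

```text
clock: 5.05
eef_pos: [546.6, -175.5, 210.2]
eef_rot: [179.7, -0.2, 89.0]
contact_force: [-4.9, 7.9, 6.5]
width: 0.175
clock: 5.55
eef_pos: [546.5, -175.4, 210.3]
eef_rot: [179.7, -0.2, 89.0]
contact_force: [0.3, 1.5, 0.3]
width: 0.178
[-0.11983912  0.01172997 -0.04596397] [-17.92067949  21.07727761   6.97911794  75.67203092   0.23060324
 -16.96064432]
```

```bash
c='import json;from station import env;s=env.observe();print(s["ft_torque"].round(2),s["joint_positions"][5].round(2))'; python3 -m handwheel '[[[0,0,-6],[0,0,0],0],[[0,0,-6],[0,0,0],0]]';python3 -c "$c"; python3 -m handwheel '[[[0,0,-6],[0,0,0],0],[[0,0,-6],[0,0,0],0]]';python3 -c "$c"
```

```text
clock: 5.8
eef_pos: [546.5, -175.4, 210.3]
eef_rot: [179.7, -0.1, 101.3]
contact_force: [0.5, -0.0, -0.8]
width: 0.177
[-0.36 -0.09 -0.2 ] -29.26
clock: 6.05
eef_pos: [546.6, -175.4, 210.3]
eef_rot: [179.7, -0.0, 113.7]
contact_force: [0.3, 0.7, -0.2]
width: 0.176
[-0.05  0.   -0.01] -41.67
```

```bash
c='import json;from station import env;s=env.observe();print(s["ft_torque"].round(2),s["joint_positions"][5].round(2))'; for i in 1; do python3 -m handwheel '[[[0,0,-3],[0,0,0],0],[[0,0,0],[0,0,0],0]]';python3 -c "$c"; python3 -m handwheel '[[[0,0,-3],[0,0,0],0],[[0,0,0],[0,0,0],0]]';python3 -c "$c";python3 -m handwheel '[[[0,0,-3],[0,0,0],0],[[0,0,0],[0,0,0],0]]';python3 -c "$c"; done
```

```text
clock: 6.3
eef_pos: [546.6, -175.4, 210.3]
eef_rot: [179.7, -0.0, 116.9]
contact_force: [-0.4, 0.9, -0.5]
width: 0.177
[-0.   -0.    0.18] -44.82
clock: 6.55
eef_pos: [546.5, -175.4, 210.2]
eef_rot: [179.7, -0.0, 119.8]
contact_force: [-0.1, 0.9, -0.5]
width: 0.176
[-0.04 -0.02  0.24] -47.71
clock: 6.8
eef_pos: [546.6, -175.3, 210.3]
eef_rot: [179.6, 0.0, 122.5]
contact_force: [0.4, 1.8, 1.2]
width: 0.177
[ 0.15 -0.1  -1.08] -50.46
```

```bash
cat > t.sh <<'E'
python3 -c 'from station import env
s=env.observe();print("T",s["ft_torque"].round(2),round(s["eef_rot"][2],2))'
E
python3 -m handwheel '[[[0,0,-1],[0,0,0],0],[[0,0,0],[0,0,0],0],[[0,0,0],[0,0,0],0]]';sh t.sh
python3 -m handwheel '[[[0,0,2],[0,0,0],0],[[0,0,0],[0,0,0],0]]'|sed -n 3p;sh t.sh
python3 -m handwheel '[[[0,0,3],[0,0,0],0],[[0,0,0],[0,0,0],0]]'|sed -n 3p;sh t.sh
python3 -m handwheel '[[[0,0,4],[0,0,0],0],[[0,0,0],[0,0,0],0]]'|sed -n 3p;sh t.sh
python3 -m handwheel '[[[0,0,5],[0,0,0],0],[[0,0,0],[0,0,0],0]]'|sed -n 3p;sh t.sh
python3 -m handwheel '[[[0,0,4],[0,0,0],0],[[0,0,0],[0,0,0],0]]'|sed -n 3p;sh t.sh
python3 -m handwheel '[[[0,0,3],[0,0,0],0],[[0,0,0],[0,0,0],0]]'|sed -n 3p;sh t.sh
```

```text
clock: 7.18
eef_pos: [546.6, -175.4, 210.3]
eef_rot: [179.6, -0.0, 123.3]
contact_force: [0.5, 2.9, -0.4]
width: 0.175
T [ 0.26 -0.08 -1.5 ] 123.28
eef_rot: [179.6, -0.0, 121.2]
T [-0.03 -0.06 -0.01] 121.18
eef_rot: [179.7, -0.0, 118.2]
T [-0.08  0.02  0.1 ] 118.21
eef_rot: [179.7, -0.0, 114.3]
T [-0.09 -0.03  0.03] 114.33
eef_rot: [179.7, -0.0, 109.5]
T [-0.04 -0.02 -0.07] 109.54
eef_rot: [179.7, -0.1, 105.9]
T [-0.05  0.04 -0.13] 105.87
eef_rot: [179.7, -0.1, 103.2]
T [-0.07  0.06 -0.17] 103.22
```

```bash
m(){ sed -n 3p; sh t.sh; }
python3 -m handwheel '[[[0,0,2],[0,0,0],0],[[0,0,0],[0,0,0],0]]'|m
python3 -m handwheel '[[[0,0,5],[0,0,0],0],[[0,0,0],[0,0,0],0]]'|m
python3 -m handwheel '[[[0,0,5],[0,0,0],0],[[0,0,5],[0,0,0],0],[[0,0,0],[0,0,0],0]]'|m
python3 -m handwheel '[[[0,0,5],[0,0,0],0],[[0,0,0],[0,0,0],0]]'|m
python3 -m handwheel '[[[0,0,5],[0,0,0],0],[[0,0,0],[0,0,0],0]]'|m
python3 -m handwheel '[[[0,0,4],[0,0,0],0],[[0,0,4],[0,0,0],0],[[0,0,0],[0,0,0],0]]'|m
```

```text
eef_rot: [179.7, -0.1, 101.3]
T [-0.1   0.06 -0.11] 101.32
eef_rot: [179.7, -0.1, 96.4]
T [-0.14  0.07  0.05] 96.38
eef_rot: [179.7, -0.2, 86.6]
T [-0.1   0.08 -0.13] 86.6
eef_rot: [179.7, -0.2, 81.9]
T [-0.22  0.04 -0.22] 81.93
eef_rot: [179.8, -0.2, 77.3]
T [-0.21  0.09  0.04] 77.35
eef_rot: [179.8, -0.2, 70.0]
T [-0.18  0.15 -0.1 ] 69.96
```

```bash
m(){ sed -n 2,3p; sh t.sh; }
python3 -m handwheel '[[[0,0,4],[0,0,0],0],[[0,0,0],[0,0,0],0]]'|m
python3 -m handwheel '[[[0,0,3],[0,0,0],0],[[0,0,0],[0,0,0],0]]'|m
python3 -m handwheel '[[[0,0,2],[0,0,0],0],[[0,0,0],[0,0,0],0]]'|m
python3 -m handwheel '[[[0,0,0],[0,0,0],0],[[0,0,0],[0,0,0],0],[[0,0,0],[0,0,0],0]]'; sh t.sh
python3 - <<'E'
from h import *
a=env.get_image('side');t=env.get_image('top')
cv2.imwrite('pics/f.png',np.hstack([cv2.resize(i['frame'],(400,300)) for i in(a,t)]))
E
```

```text
eef_pos: [546.4, -175.4, 210.2]
eef_rot: [179.8, -0.2, 66.4]
T [-0.13  0.16 -0.16] 66.37
eef_pos: [546.5, -175.4, 210.2]
eef_rot: [179.8, -0.2, 63.8]
T [-0.17  0.13 -0.24] 63.78
eef_pos: [546.5, -175.4, 210.3]
eef_rot: [179.8, -0.2, 61.9]
T [-0.17  0.16 -0.2 ] 61.88
clock: 11.55
eef_pos: [546.4, -175.4, 210.3]
eef_rot: [179.8, -0.2, 62.0]
contact_force: [0.2, 2.1, -0.3]
width: 0.176
T [-0.13  0.13 -0.24] 61.97
```

View pics/f.png

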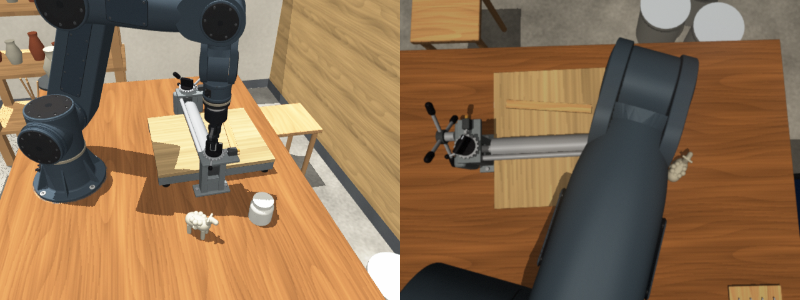

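```bash
python3 -m handwheel '[[[0,0,1.5],[0,0,0],0],[[0,0,0],[0,0,0],0],[[0,0,0],[0,0,0],0]]'; sh t.sh
python3 -m handwheel '[[[0,0,0],[0,0,0],0],[[0,0,0],[0,0,0],0],[[0,0,0],[0,0,0],0]]'; sh t.sh
```

```text
clock: 12.02
eef_pos: [546.5, -175.3, 210.3]
eef_rot: [179.8, -0.3, 60.4]
contact_force: [0.3, 1.6, 0.1]
width: 0.175
T [-0.16  0.18  0.28] 60.38
clock: 12.4
eef_pos: [546.5, -175.4, 210.3]
eef_rot: [179.8, -0.2, 60.4]
contact_force: [0.7, 2.1, 0.8]
width: 0.176
T [-0.09  0.2   0.13] 60.4
```

```bash
python3 -c "
from station import env;print(env.job_done());s=env.observe();print(s['clock'],s['eef_rot'],s['width'])"
```

```text
the job is handed in; nothing more can be done
None
the job is handed in; nothing more can be done
```

I wound the free-end knob back to its end stop, turned it clockwise to the third click, and handed the job in with the fingers still gripping it. The job was handed in at about 12.4 s; no verdict is reported.

- **End stop:** I felt it as a 1.5 N m push back. The stop seat was at about 121° tool yaw, against 121.1° expected from the pictures.
- **Third click:** I passed the first and second clicks at about 100° and 80°. At the third the torque changed sign between 62.0° and 60.4°. I stopped at 60.4°, about 60.7° from the stop, where the click lies at 60°.
- **Grip:** the last reading was steady, with the opening at 0.176 (about 15 mm, against a 16 mm bar). The grasp point was roughly 29 mm above the knob's underside.
- **Bystanders:** my last pictures showed the batten and sheep in place in both views. The tub looked in place from the side but was hidden by the arm from above. I judged this by eye only.

**A check that disagreed:** before gripping, the pictures put the bar about 2° clockwise of the machine's x axis. It should have been 10° to one side or the other if it started at the first or second click. I never resolved this, so I counted from the end stop and the click torques, which agreed with each other to within about 2°.

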